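# Open the line-network enclosure and hang its cover on the bench bar

### The job

Open the black line-network box: undo its two spring-loaded captive thumbscrews, one after the other, until each springs up, leaving the cover seated meanwhile, then lift the cover clear of the box. Lay it centred over the aluminium profile bar like a saddle, its length along the bar and one side flange hanging on each side, lowering it until the bar carries it before you let go, so that it rests level there. Do not disturb the line filter, the foam block or the battery.

Things in the scene. Friction and masses are not known exactly. Their poses are not given: they have to be found in the camera images.
- chassis: Black enclosure base fixed to the bench, 100 mm (x) by 186 mm (y), 62 mm high, binding posts on both ends. Origin: centre of its underside, z up. The cover sits on its top rim with its side flanges outside the long walls (3 mm play a side). A slot in the rim under each thumbscrew lets the stud with its side lug out in one orientation only, so a screw that is not free holds the cover down.
- cover: Black wraparound cover, loose, 0.35 to 0.55 kg with its screws: a 3 mm plate 112 mm (x) by 180 mm (y) with a side flange 44 mm deep hanging down along each long edge (106 mm clear between them), on top a bow handle across its middle and a captive thumbscrew near each end. Origin: centre of the plate's underside, z up; axes as the chassis' while seated.
- cover_handle (a point): Centre of the cover's bow handle: an aluminium bar 10 by 10 mm, 88 mm long along the cover's x, a post at each end (68 mm clear between), 39 mm above the plate's underside, 31 mm free below it; grip it by closing along the cover's y. The cover's centre of mass lies below it. Axes as the cover's.
- screw_a_knob (a point): Captive thumbscrew at the cover's -y end, on its centre line 72 mm from the middle: round steel knob 28 mm in diameter, 26 mm tall, red index on top, above a ferrule 25 mm in diameter. Point on the axis, 8 mm below the knob's top and 26 mm above the cover's upper face when done up; z up, x towards the index, turning with the knob. How it comes undone: see screw b.
- screw_b_knob (a point): The same at the cover's +y end. Either screw: turn it anticlockwise (seen from above); it comes free after about 1.5 to 2.5 rad in all, different for each, so in at least two grasps, against about 0.1 N m; a firm stop follows about 0.5 rad later, past which the grip slips. Once free and let go, a 4 N spring lifts the knob 8 mm and it stays up. If it does not rise it is not free yet: turn on.
- rest_bar: Bench frame of slotted aluminium profile, fixed: a square bar 40 by 40 mm, 220 mm long along its y, flat top 120 mm above the bench, on two 40 mm uprights (85 mm either side of the middle, no wider than the bar), feet 110 by 40 mm, 6 mm thick. Origin on the bench under the bar's middle.
- bar_top (a point): Middle of the flat top of the profile bar, 120 mm above the bench; y along the bar, z up. The underside of the cover's plate rests here, the cover's y along the bar, either way round, a flange hanging on each side.
- line_filter: Bystander: metal mains filter can, 52 by 62 by 34 mm high, 0.2 kg, loose. Origin at the centre of its underside.
- foam_block: Bystander: white rigid foam block 70 by 200 by 60 mm high with a small purple circuit board on top, loose. Origin at the centre of its underside.
- battery: Bystander: black sealed battery 65 by 151 by 94 mm high, 2.2 kg, loose. Origin at the centre of its underside.
Mind the look-alikes: they are no part of the job. What is shaped like the cover but blue, green or turquoise is not meant.

How it is judged:
By the outcome, as a careful person would: the job done as asked, in the order asked, and still so for the second after the job is handed in, with the robot touching nothing.
It also fails if it takes over 72 s, if anything falls off the work surface, if the arm or the gripper's body presses on something with over 40 N, if the wrist force passes 120 N, or if a joint passes its speed limit or range.

### The arm

A 7-joint arm with a two-finger parallel gripper is mounted at the origin on the work surface. World frame = base frame: x ahead of the robot, y to its left, z up, the work surface at z = 0. Lengths are in m, angles in rad, forces in N, time in s.
With the tool pointing down it reaches from about 0.4 to 0.925 m from the base axis. Payload 4.1 kg.
Tool frame: the origin (TCP) lies between the finger pads; the fingertips stand 25 mm ahead of it and the grasp point (between the pads) lies 6 mm ahead of it; z points along the fingers, y is the direction in which the jaws open and shut (so a half turn about z gives the same grasp; the last joint's range is limited). The gripper opens to 85 mm and grips with 20 to 120 N. Pads are 22 mm wide; open, the fingers measure 114 mm over their backs; the gripper's body (76 mm by 85 mm) begins 54 mm behind the grasp point. The pads swing forward as they close: fully open they stand 13 mm farther back than shut.
Start: joints at [1.103, 0.398, 0.045, 1.537, -0.019, 1.207, -0.051], TCP at [0.234, -0.606, 0.256] pointing down, gripper open.
Joint ranges: [-2.82, 2.82], [-0.49, 2.23], [-1.37, 1.46], [0, 2.46], [-1.36, 4.5], [0.23, 2], [-2.94, 2.94]. Speed limits (rad/s): [2.57, 2.57, 3.14, 3.14, 3.14, 3.14, 3.14].

### API

Orientations are given as a unit quaternion [x, y, z, w].
In Python, from station import robot gives the robot as it stands.
- The arm moves only by the tool carry_out, never from a script. Its argument "increments" is one flat list of numbers, 4 for each row, row after row: the shift along the tool's x, y, z in units of 50 mm (1.0 is 50 mm), then the turn about the tool's z in units of 5 degrees (1.0 is 5 degrees). In form: [dx, dy, dz, yaw, dx, dy, dz, yaw, ...]. A call has exactly 8 rows; each row shifts and turns the commanded pose from where the row before left it, along the tool's axes as they then stand; what a row does not reach is not made up. A row lasts 1/10 s, in which the tool goes at most 50 mm and 8.59 degrees, less where a joint would pass 70% of its speed; a pose out of reach is approached as far as the arm can. A call is refused whole if a number of a shift passes 1 or a number of a turn 1, either way. A call with a gripper value outside its range is refused whole. "jaw" is the opening in per cent of the stroke, from 0 (shut) to 100 (fully open), set as the call begins (left out, the last holds). The fingers move at their own pace and stop on an object; the grip force is fixed at half the most. Time passes only in rows, so rows that do not move let the fingers close, or fill a call up. It gives the time, the measured TCP pose, the force and the opening at its end, in the units of the state.
- robot.get_state(): the state, without advancing time (a new reading comes with each control period).
- robot.read_camera(name): name is "scene" or "top"; returns a dict with "color" (420x560x3 uint8, blue, green, red), "z_map" (420x560 float32, m along the optical axis (not along the pixel's ray), 0 where there is no reading), "intrinsics" (3x3 intrinsics, pixels), "extrinsics" (4x4, takes a point from world to camera coordinates). Camera axes: x right, y up, looking along -z (the intrinsics and any distortion apply to the point x, -y, -z); pixel columns grow to the right and rows downward; lengths in m; the calibration is good to about 2 mm. A picture is of the moment at which its call begins.
- robot.hand_in(): hands the job in, once; it reports no verdict.
The state is a dict: "clock": time; "q": joint angles; "qvel": joint speeds; "tau": joint torques, N m; "ee_pos": TCP position; "ee_rot": TCP orientation; "wrist_force": force on the tool from outside, world axes, zero at the start; "torque": the same for the moment, N m; "opening": opening from 0.0 (shut) to 1.0 (fully open).
Only numpy, scipy, OpenCV 4.12 (cv2) and the standard library are available. Lean on these libraries where they do the work, as an engineer would, in place of code of your own. Each camera call takes 0.05 s, during which the arm holds its last target.

## Working session

There is one attempt and no reset: what is moved stays moved. The work goes in short steps, Python scripts to look and compute and a tool call to move; the robot and the scene stay as the last step left them, time stands still between calls to the robot, and variables do not carry over. Pictures are saved under pics/ and viewed, and the job is handed in when it is done.

Besides the shell and the picture viewer there is one more tool, called after "Call:" by a JSON object that holds its "api" and its "payload". carry_out: Moves the arm, as the interface text tells. Its arguments: {"type":"object","properties":{"increments":{"type":"array","items":{"type":"number"}},"jaw":{"type":"number"}},"required":["increments"]}

```bash
ls; mkdir -p pics; python3 - <<'E'
from station import robot
import cv2,numpy as np
s=robot.get_state();print(s)
for n in ("scene","top"):
    c=robot.read_camera(n);cv2.imwrite(f"pics/{n}0.png",c["color"]);np.savez(f"{n}0.npz",**c)
    print(n,c["intrinsics"],c["extrinsics"],[k for k in c])
E
```

```text
pics
{'clock': 0.0, 'q': array([ 1.1029891 ,  0.39919672,  0.04499905,  1.53790629, -0.01868945,
        1.20690802, -0.0506928 ]), 'qvel': array([-1.17914501e-03, -2.83441465e-05, -1.28850665e-04,  1.11773330e-03,
        4.85377936e-04, -1.19260452e-03,  8.57677922e-04]), 'tau': array([ 9.29094895e-04, -4.75127184e+01,  1.36533268e+00, -2.54226673e+01,
        1.17361199e-02,  9.46133689e-03, -9.80927553e-06]), 'ee_pos': array([ 0.23414885, -0.60571648,  0.25524798]), 'ee_rot': array([ 9.83031105e-01,  1.83436224e-01, -2.48701677e-04, -9.67289108e-04]), 'wrist_force': array([ 0.64992816, -0.41059578, -0.03014345]), 'torque': array([ 0.04380905, -0.01448871, -0.02118504]), 'opening': 0.996249072798842}
scene [[394.43556062   0.         275.96090511]
 [  0.         394.43556062 224.83175517]
 [  0.           0.           1.        ]] [[ 0.82123582  0.57057689  0.00370698 -0.44331528]
 [-0.46205188  0.66119498  0.59104082  0.11880284]
 [ 0.3347832  -0.48709671  0.80663313 -1.1646065 ]
 [ 0.          0.          0.          1.        ]] ['color', 'z_map', 'intrinsics', 'extrinsics']
top [[388.40917988   0.         286.74123664]
 [  0.         388.40917988 209.51703506]
 [  0.           0.           1.        ]] [[-0.00673556 -0.9998866  -0.01346937  0.07216331]
 [ 0.98730214 -0.00878741  0.15861043 -0.50792881]
 [-0.1587108  -0.01223001  0.98724936 -0.8480894 ]
 [ 0.          0.          0.          1.        ]] ['color', 'z_map', 'intrinsics', 'extrinsics']
```

View pics/scene0.png

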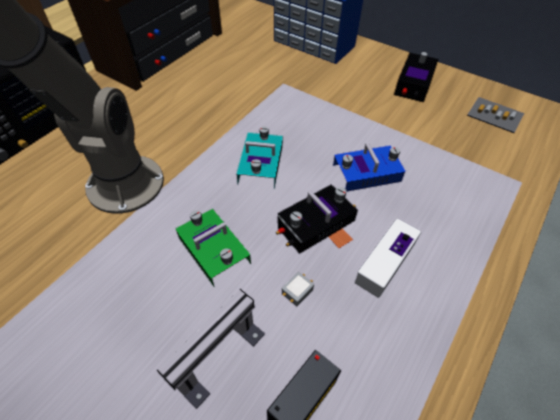

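View pics/top0.png

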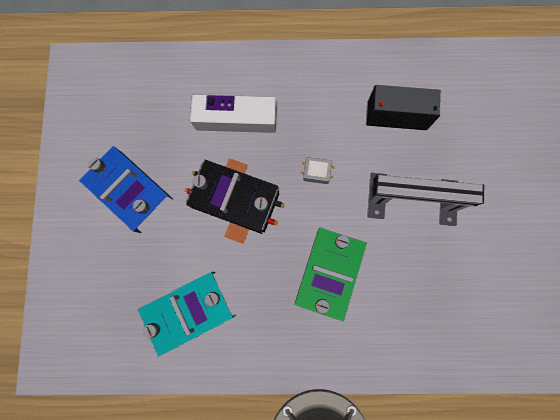

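```bash
cat > h.py <<'E'
import numpy as np,cv2
def load(n): return dict(np.load(n))
def ray(c,u,v):
    K=c["intrinsics"];E=c["extrinsics"];R=E[:3,:3];t=E[:3,3]
    d=np.array([(u-K[0,2])/K[0,0],-(v-K[1,2])/K[1,1],-1.0])
    return -R.T@t,R.T@d
def onz(c,u,v,z):
    o,d=ray(c,u,v);return o+d*(z-o[2])/d[2]
def pts(c):
    K=c["intrinsics"];E=c["extrinsics"];z=c["z_map"].astype(float)
    v,u=np.mgrid[:z.shape[0],:z.shape[1]]
    P=np.stack([(u-K[0,2])/K[0,0]*z,-(v-K[1,2])/K[1,1]*z,-z],-1)
    W=(P-E[:3,3])@E[:3,:3]; W[z==0]=np.nan
    return W
def px(c,p):
    K=c["intrinsics"];E=c["extrinsics"];q=E[:3,:3]@np.asarray(p)+E[:3,3]
    return K[0,0]*q[0]/-q[2]+K[0,2],K[1,1]*-q[1]/-q[2]+K[1,2]
def crop(c,u0,u1,v0,v1,f,name):
    cv2.imwrite(name,cv2.resize(c["color"][v0:v1,u0:u1],None,fx=f,fy=f,interpolation=cv2.INTER_CUBIC))
E
python3 - <<'E'
from h import *
t=load("top0.npz");s=load("scene0.npz")
crop(t,170,300,140,250,6,"pics/tb.png")
crop(t,355,495,70,240,5,"pics/tbar.png") if 0 else crop(t,355,495,160,235,5,"pics/tbar.png")
crop(s,265,365,175,260,7,"pics/sb.png")
for n,c in (("top",t),("scene",s)):
    W=pts(c)
    print(n,np.isnan(W[...,0]).mean())
    for (u,v) in ([(232,215),(199,181),(261,203),(430,182),(380,180),(480,186),(330,200)] if n=="top" else [(340,194),(296,217),(319,205),(215,335),(450,250)]): print(u,v,W[v,u].round(3))
E
```

```text
top 0.003958333333333334
232 215 [0.494 0.19  0.063]
199 181 [0.564 0.258 0.098]
261 203 [0.514 0.123 0.099]
430 182 [ 0.552 -0.234  0.119]
380 180 [ 0.557 -0.129  0.121]
480 186 [ 0.542 -0.336  0.121]
330 200 [ 0.538 -0.036 -0.003]
scene 0.003941326530612245
340 194 [0.568 0.248 0.1  ]
296 217 [0.516 0.12  0.101]
319 205 [0.544 0.182 0.104]
215 335 [ 0.551 -0.227  0.119]
450 250 [0.868 0.325 0.002]
```

View pics/tb.png

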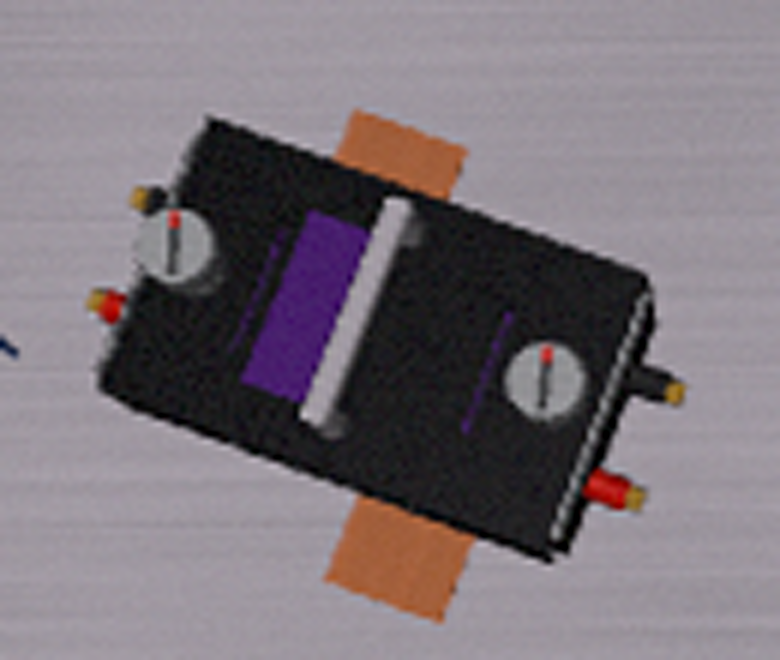

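View pics/tbar.png

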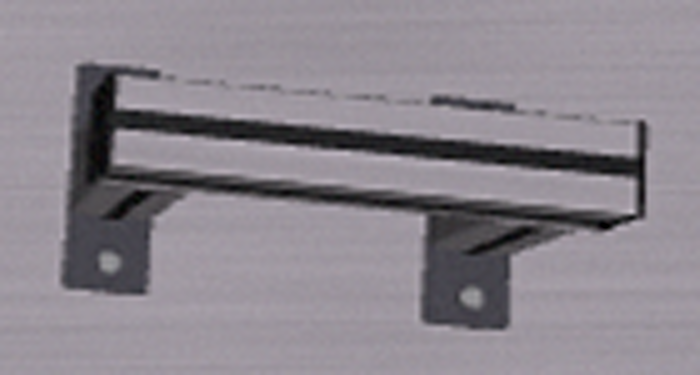

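View pics/sb.png

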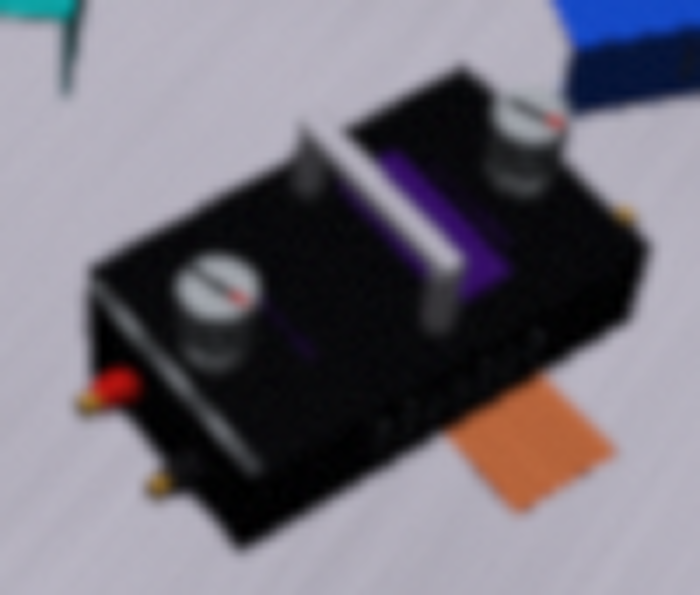

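```bash
cat > m.py <<'E'
from h import *
def blobs(c,mask,amin=30):
    n,l,st,ce=cv2.connectedComponentsWithStats(mask.astype(np.uint8))
    return [(ce[i],st[i],l==i) for i in range(1,n) if st[i][4]>=amin]
def knobs(c,zlo=.094,zhi=.112,box=((.44,.64),(.06,.32))):
    W=pts(c);b=c["color"].astype(int)
    m=(W[...,2]>zlo)&(W[...,2]<zhi)&(W[...,0]>box[0][0])&(W[...,0]<box[0][1])&(W[...,1]>box[1][0])&(W[...,1]<box[1][1])
    out=[]
    for ce,st,mm in blobs(c,m,15):
        ct=max(cv2.findContours(mm.astype(np.uint8),cv2.RETR_EXTERNAL,cv2.CHAIN_APPROX_NONE)[0],key=len)
        z=np.median(W[mm][:,2]);out.append((ce.round(1),st[4],onz(c,*ce,z).round(4),cv2.minAreaRect(ct)))
    return out
E
python3 - <<'E'
from m import *
for n in("top0.npz","scene0.npz"):
    c=load(n);print(n)
    for k in knobs(c):print(k)
    W=pts(c)
    m=(W[...,2]>.11)&(W[...,2]<.13)&(W[...,0]>.45)&(W[...,0]<.65)&(W[...,1]<-.08)&(W[...,1]>-.4)
    P=W[m];ct=cv2.findContours(m.astype(np.uint8),cv2.RETR_EXTERNAL,cv2.CHAIN_APPROX_NONE)[0]
    P=P[P[:,2]>.115]
    print(len(P),P[:,2].mean()); r=cv2.minAreaRect(P[:,:2].astype(np.float32)*1000);print(r)
E
```

```text
top0.npz
(array([228.8, 191.6]), np.int32(205), array([0.5383, 0.1912, 0.1049]), ((229.00003051757812, 191.5), (5.3850908279418945, 40.28949737548828), 21.501436233520508))
(array([198.6, 180.7]), np.int32(138), array([0.5643, 0.2585, 0.0985]), ((198.576904296875, 180.61537170410156), (12.75810432434082, 12.480754852294922), 56.3099365234375))
(array([260.4, 203. ]), np.int32(137), array([0.5138, 0.124 , 0.099 ]), ((260.5, 203.0), (12.0, 13.0), 90.0))
2019 0.11940539676338097
((538.11865234375, -231.34376525878906), (224.46888732910156, 40.55824661254883), 83.92699432373047)
scene0.npz
(array([339.9, 191.3]), np.int32(84), array([0.5632, 0.2553, 0.1004]), ((340.0, 191.5), (9.0, 10.0), 90.0))
(array([319. , 202.9]), np.int32(149), array([0.5409, 0.1869, 0.1061]), ((318.5, 202.99998474121094), (31.819805145263672, 4.949747085571289), 45.0))
(array([295.3, 216.3]), np.int32(98), array([0.5132, 0.121 , 0.1003]), ((295.5, 216.0), (10.0, 11.0), 90.0))
2315 0.1205471220944767
((536.3734130859375, -232.33531188964844), (224.5675811767578, 41.8282585144043), 83.88865661621094)
```

```bash
cat > go.py <<'E'
import sys,numpy as np
from station import robot
from scipy.spatial.transform import Rotation as R
# go.py x y z jawdeg nrows
s=robot.get_state();p=s["ee_pos"];r=R.from_quat(s["ee_rot"]);M=r.as_matrix()
a=np.degrees(np.arctan2(M[1,1],M[0,1]))
print("t",round(s["clock"],2),"pos",p.round(4),"jaw",round(a,2),"q",s["q"].round(2),"tz",M[:,2].round(3),"F",s["wrist_force"].round(1),"T",s["torque"].round(3),"open",round(s["opening"],3))
if len(sys.argv)>4:
    x,y,z,j=map(float,sys.argv[1:5]);n=int(sys.argv[5]) if len(sys.argv)>5 else 8
    d=np.array([x,y,z])-p; dj=(j-a+180)%360-180
    if len(sys.argv)<=6: print("jaw diff",dj)
    yaw=-dj/n
    out=[]
    for i in range(n):
        Ri=(r*R.from_euler("z",yaw*i,degrees=True)).as_matrix()
        out.append(np.r_[Ri.T@d/n/0.05,yaw/5].round(3))
    for o in out: print(o.tolist())
E
python3 go.py 0.45 -0.3 0.25 -69 8; python3 go.py 0.5135 0.1225 0.2 -69 16|head -4
```

```text
t 0.1 pos [ 0.2341 -0.6058  0.2554] jaw -68.87 q [ 1.1   0.4   0.05  1.54 -0.02  1.21 -0.05] tz [-0.001  0.002 -1.   ] F [-0.9 -0.3  0.2] T [-0.035 -0.005  0.03 ] open 0.997
jaw diff -0.1340611734898971
[0.779, -0.518, 0.014, 0.003]
[0.779, -0.519, 0.014, 0.003]
[0.779, -0.519, 0.014, 0.003]
[0.779, -0.519, 0.014, 0.003]
[0.778, -0.519, 0.014, 0.003]
[0.778, -0.52, 0.014, 0.003]
[0.778, -0.52, 0.014, 0.003]
[0.778, -0.52, 0.014, 0.003]
t 0.1 pos [ 0.2341 -0.6058  0.2554] jaw -68.87 q [ 1.1   0.4   0.05  1.54 -0.02  1.21 -0.05] tz [-0.001  0.002 -1.   ] F [-0.9 -0.3  0.2] T [-0.035 -0.005  0.03 ] open 0.997
jaw diff -0.1340611734898971
[0.654, -0.723, 0.07, 0.002]
[0.654, -0.723, 0.07, 0.002]
```

Call:
{"api": "carry_out", "payload": {"increments": [0.78,-0.52,0,0,0.78,-0.52,0,0,0.78,-0.52,0,0,0.78,-0.52,0,0,0.78,-0.52,0,0,0.78,-0.52,0,0,0.78,-0.52,0,0,0.78,-0.52,0,0], "jaw": 60}}

```text
clock: 0.9
ee_pos: [0.4509, -0.298, 0.2561]
ee_rot: [0.983, 0.183, -0.0, -0.0]
wrist_force: [0.6, -0.5, 0.3]
opening: 0.6
```

```bash
python3 go.py 0.5135 0.1225 0.18 -69 10|head -4
```

```text
t 0.9 pos [ 0.4509 -0.298   0.2561] jaw -68.87 q [ 0.63  0.21 -0.15  1.8   0.03  1.14 -0.73] tz [-0. -0. -1.] F [ 0.6 -0.5  0.3] T [-0.019 -0.028  0.   ] open 0.6
jaw diff -0.12614611637684447
[0.42, -0.739, 0.152, 0.003]
[0.42, -0.739, 0.152, 0.003]
```

Call:
{"api": "carry_out", "payload": {"increments": [0.525,-0.92,0,0,0.525,-0.92,0,0,0.525,-0.92,0,0,0.525,-0.92,0,0,0.525,-0.92,0,0,0.525,-0.92,0,0,0.525,-0.92,0,0,0.525,-0.92,0,0]}}

```text
clock: 1.7
ee_pos: [0.5097, 0.0975, 0.2562]
ee_rot: [0.983, 0.183, -0.0, 0.0]
wrist_force: [1.5, -0.5, -0.0]
opening: 0.599
```

```bash
python3 go.py 0.5135 0.1225 0.097 -69 4|head -4
```

```text
t 1.7 pos [0.5097 0.0975 0.2562] jaw -68.88 q [ 0.13  0.19 -0.46  1.84  0.09  1.14 -1.56] tz [ 0.    -0.001 -1.   ] F [ 1.5 -0.5 -0. ] T [ 0.026 -0.043 -0.017] open 0.599
jaw diff -0.12029354871077658
[0.063, -0.11, 0.796, 0.006]
[0.063, -0.11, 0.796, 0.006]
```

Call:
{"api": "carry_out", "payload": {"increments": [0.125,-0.22,0.2,0,0.125,-0.22,0.3,0,0,0,0.5,0,0,0,0.5,0,0,0,0.5,0,0,0,0.4,0,0,0,0.4,0,0,0,0.38,0]}}

```text
clock: 2.5
ee_pos: [0.5133, 0.1205, 0.096]
ee_rot: [0.983, 0.183, -0.001, 0.0]
wrist_force: [0.6, 0.5, -0.1]
opening: 0.604
```

```bash
python3 go.py 0.5135 0.1225 0.097 -69 4|head -3;  python3 - <<'E'
from m import *
from station import robot
for n in ("scene","top"):
    c=robot.read_camera(n);np.savez(n+"1.npz",**c)
crop(load("scene1.npz"),240,380,130,250,5,"pics/s1.png");crop(load("top1.npz"),170,310,110,240,5,"pics/t1.png")
E
```

```text
t 2.5 pos [0.5133 0.1205 0.096 ] jaw -68.87 q [ 0.05  0.39 -0.44  1.98  0.22  0.82 -1.71] tz [-0.001 -0.    -1.   ] F [ 0.6  0.5 -0.1] T [ 0.016 -0.015  0.026] open 0.604
jaw diff -0.1307820557038042
[0.005, -0.009, -0.005, 0.007]
```

View pics/s1.png

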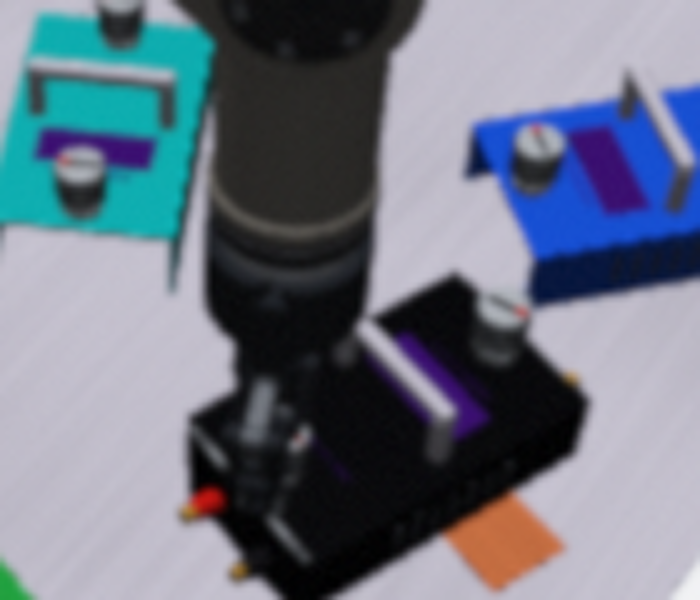

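The gripper straddles the near knob (crop ≈(270,440)) and clears the handle (≈(410,370)). Closing now.

Call:
{"api": "carry_out", "payload": {"increments": [0.01,-0.035,0,0,0,0,0,0,0,0,0,0,0,0,0,0,0,0,0,0,0,0,0,0,0,0,0,0,0,0,0,0], "jaw": 0}}

```text
clock: 3.4
ee_pos: [0.5142, 0.123, 0.0979]
ee_rot: [0.983, 0.183, 0.001, -0.0]
wrist_force: [-1.0, 0.6, 5.9]
opening: 0.302
```

```bash
python3 go.py
```

```text
t 3.4 pos [0.5142 0.123  0.0979] jaw -68.86 q [ 0.05  0.39 -0.44  1.97  0.22  0.82 -1.72] tz [ 0.001  0.001 -1.   ] F [-1.   0.6  5.9] T [0.289 0.176 0.026] open 0.302
```

Call:
{"api": "carry_out", "payload": {"increments": [0,0,0,-1,0,0,0,-1,0,0,0,-1,0,0,0,-1,0,0,0,-1,0,0,0,-1,0,0,0,-1,0,0,0,-1]}}

```text
clock: 4.2
ee_pos: [0.5144, 0.1228, 0.0979]
ee_rot: [0.86, 0.51, 0.001, 0.0]
wrist_force: [0.7, 0.3, 5.8]
opening: 0.309
```

```bash
python3 go.py
```

```text
t 4.2 pos [0.5144 0.1228 0.0979] jaw -28.69 q [ 0.17  0.42 -0.59  1.97  0.31  0.84 -1.09] tz [ 0.002  0.    -1.   ] F [0.7 0.3 5.8] T [ 0.211  0.092 -0.059] open 0.309
```

Call:
{"api": "carry_out", "payload": {"increments": [0,0,0,-1,0,0,0,-1,0,0,0,-1,0,0,0,-1,0,0,0,-1,0,0,0,-1,0,0,0,-1,0,0,0,-1]}}

```text
clock: 5.0
ee_pos: [0.5148, 0.1227, 0.0979]
ee_rot: [0.634, 0.773, 0.001, 0.001]
wrist_force: [1.3, 0.7, 4.5]
opening: 0.31
```

Call:
{"api": "carry_out", "payload": {"increments": [0,0,0,-1,0,0,0,-1,0,0,0,-1,0,0,0,-1,0,0,0,-0.8,0,0,0,0,0,0,0,0,0,0,0,0]}}

```text
clock: 5.8
ee_pos: [0.515, 0.1228, 0.0979]
ee_rot: [0.461, 0.888, 0.001, 0.001]
wrist_force: [0.6, 1.2, 5.8]
opening: 0.303
```

```bash
python3 go.py;python3 - <<'E'
from m import *
from station import robot
for n in ("scene",):
    c=robot.read_camera(n);np.savez(n+"2.npz",**c)
crop(load("scene2.npz"),260,380,150,250,6,"pics/s2.png")
E
```

```text
t 5.8 pos [0.515  0.1228 0.0979] jaw 35.13 q [ 0.36  0.48 -0.84  1.97  0.46  0.89 -0.11] tz [ 0.003  0.001 -1.   ] F [0.6 1.2 5.8] T [ 0.108 -0.097  0.074] open 0.303
```

View pics/s2.png

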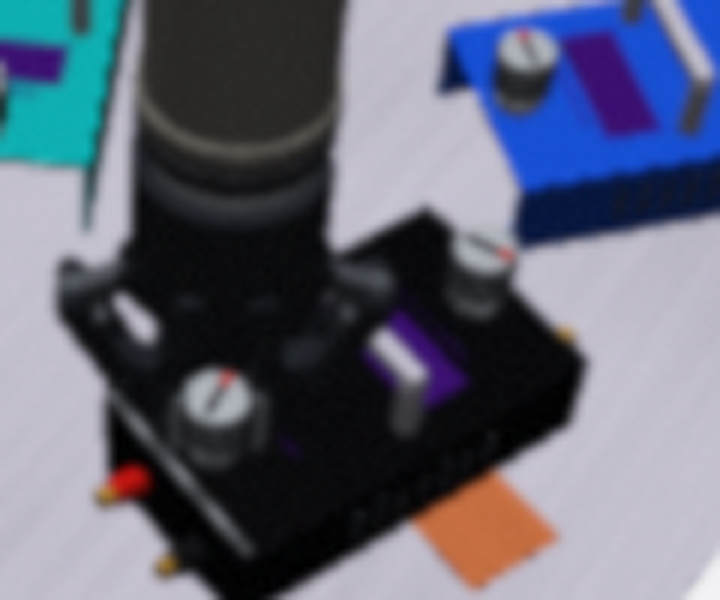

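The index has turned about 104°. Releasing to see whether the knob rises.

Call:
{"api": "carry_out", "payload": {"increments": [0,0,0,0,0,0,0,0,0,0,0,0,0,0,0,0,0,0,0,0,0,0,0,0,0,0,0,0,0,0,0,0], "jaw": 60}}

```text
clock: 6.65
ee_pos: [0.5136, 0.1225, 0.0973]
ee_rot: [0.461, 0.888, -0.0, 0.0]
wrist_force: [1.4, 0.4, 0.4]
opening: 0.598
```

```bash
cat > look.py <<'E'
from m import *
import sys
from station import robot
i=sys.argv[1]
for n in ("scene","top"):
    c=robot.read_camera(n);np.savez(n+i+".npz",**c)
    W=pts(c)
    for nm,p in (("near",(.5135,.1225)),("far",(.5638,.257))):
        m=(np.hypot(W[...,0]-p[0],W[...,1]-p[1])<.012)&(W[...,2]>.09)&(W[...,2]<.115)
        z=W[m][:,2]; print(n,nm,m.sum(),np.percentile(z,[10,50,90]).round(4) if len(z) else None)
crop(load("scene%s.npz"%i),260,380,150,250,6,"pics/s%s.png"%i)
E
python3 look.py 3; python3 go.py
```

```text
scene near 72 [0.0968 0.1013 0.1027]
scene far 59 [0.0981 0.101  0.103 ]
top near 0 None
top far 99 [0.0966 0.0987 0.1003]
t 6.75 pos [0.5136 0.1225 0.0973] jaw 35.14 q [ 0.36  0.48 -0.84  1.97  0.46  0.89 -0.11] tz [ 0. -0. -1.] F [-0.5 -0.3 -0.1] T [ 0.026  0.001 -0.023] open 0.596
```

View pics/s3.png

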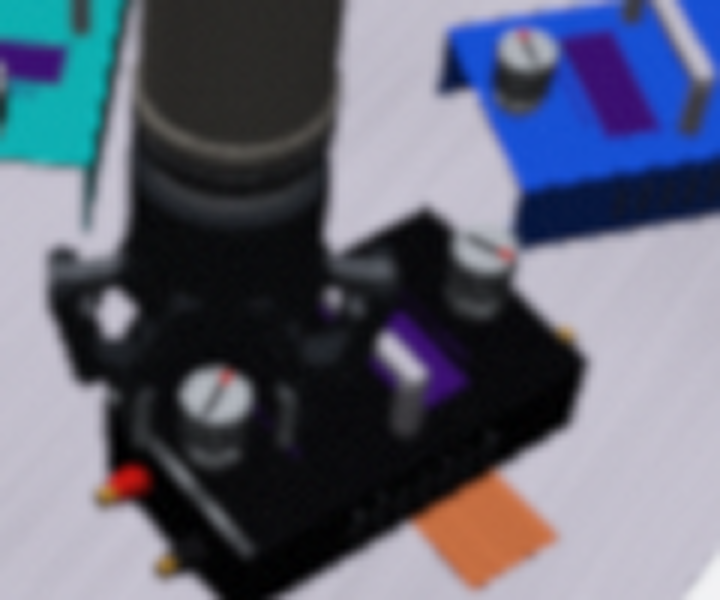

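Not risen (0.101 m, the same as the untouched knob), so I'll regrip in place and turn on.

Call:
{"api": "carry_out", "payload": {"increments": [0,0,0,0,0,0,0,0,0,0,0,0,0,0,0,0,0,0,0,0,0,0,0,0,0,0,0,0,0,0,0,0], "jaw": 0}}

```text
clock: 7.55
ee_pos: [0.5142, 0.1231, 0.0976]
ee_rot: [0.461, 0.888, 0.001, 0.0]
wrist_force: [3.4, 3.0, 0.9]
opening: 0.304
```

Call:
{"api": "carry_out", "payload": {"increments": [0,0,0,-1,0,0,0,-1,0,0,0,-1,0,0,0,-1,0,0,0,-1,0,0,0,-0.4,0,0,0,0,0,0,0,0]}}

```text
clock: 8.35
ee_pos: [0.5142, 0.1231, 0.0978]
ee_rot: [0.241, 0.971, 0.001, 0.001]
wrist_force: [2.7, 2.9, 4.3]
opening: 0.307
```

```bash
python3 go.py
```

```text
t 8.35 pos [0.5142 0.1231 0.0978] jaw 62.11 q [ 0.43  0.52 -0.95  1.96  0.53  0.92  0.3 ] tz [ 0.001  0.001 -1.   ] F [2.7 2.9 4.3] T [ 0.581 -0.546 -0.033] open 0.307
```

Call:
{"api": "carry_out", "payload": {"increments": [0,0,0,0,0,0,0,0,0,0,0,0,0,0,0,0,0,0,0,0,0,0,0,0,0,0,0,0,0,0,0,0], "jaw": 60}}

```text
clock: 9.15
ee_pos: [0.5136, 0.1225, 0.0973]
ee_rot: [0.241, 0.971, -0.0, 0.0]
wrist_force: [0.1, -0.3, 0.3]
opening: 0.598
```

```bash
python3 look.py 4; python3 go.py
```

```text
scene near 84 [0.0965 0.1076 0.1101]
scene far 65 [0.0959 0.101  0.1026]
top near 0 None
top far 99 [0.0967 0.0987 0.1005]
t 9.25 pos [0.5136 0.1226 0.0973] jaw 62.13 q [ 0.43  0.52 -0.95  1.97  0.53  0.92  0.3 ] tz [ 0. -0. -1.] F [ 0.5 -0.7 -1.1] T [-0.01   0.045  0.017] open 0.599
```

View pics/s4.png

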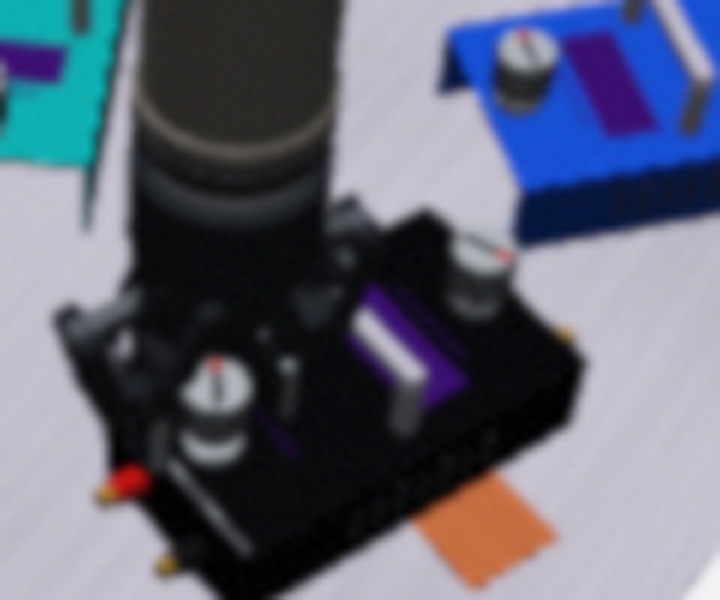

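The near knob has risen about 7 mm (0.1076 m, white ring showing at crop (212,445)). Next the far knob.

Call:
{"api": "carry_out", "payload": {"increments": [0,0,-0.4,0,0,0,-0.5,0,0,0,-0.6,0,0,0,-0.4,1,0,0,0,1,0,0,0,1,0,0,0,1,0,0,0,1]}}

```text
clock: 10.05
ee_pos: [0.5135, 0.1225, 0.1923]
ee_rot: [0.447, 0.895, -0.0, 0.0]
wrist_force: [0.2, -0.1, 0.5]
opening: 0.6
```

Call:
{"api": "carry_out", "payload": {"increments": [0,0,0,1,0,0,0,1,0,0,0,1,0,0,0,1,0,0,0,1,0,0,0,1,0,0,0,1,0,0,0,1]}}

```text
clock: 10.85
ee_pos: [0.5135, 0.1227, 0.1923]
ee_rot: [0.726, 0.688, -0.0, 0.0]
wrist_force: [-0.3, -0.6, -0.3]
opening: 0.599
```

Call:
{"api": "carry_out", "payload": {"increments": [0,0,0,1,0,0,0,1,0,0,0,1,0,0,0,1,0,0,0,1,0,0,0,1,0,0,0,1,0,0,0,1]}}

```text
clock: 11.65
ee_pos: [0.5135, 0.1227, 0.1923]
ee_rot: [0.917, 0.398, -0.0, 0.0]
wrist_force: [-1.0, 0.4, 0.1]
opening: 0.6
```

```bash
python3 go.py 0.5638 0.257 0.098 -43 4
```

```text
t 11.65 pos [0.5135 0.1227 0.1923] jaw -43.06 q [ 0.25  0.3  -0.67  1.89  0.21  1.03 -1.26] tz [-0. -0. -1.] F [-1.   0.4  0.1] T [-0.002  0.014 -0.065] open 0.6
jaw diff 0.05681170277799197
[0.663, -0.275, 0.471, -0.003]
[0.663, -0.275, 0.471, -0.003]
[0.663, -0.274, 0.471, -0.003]
[0.663, -0.274, 0.471, -0.003]
```

Call:
{"api": "carry_out", "payload": {"increments": [0.66,-0.275,0,0,0.66,-0.275,0,0,0.66,-0.275,0,0,0.67,-0.275,0,0,0,0,0.5,0,0,0,0.5,0,0,0,0.5,0,0,0,0.38,0]}}

```text
clock: 12.45
ee_pos: [0.5627, 0.2568, 0.0965]
ee_rot: [0.917, 0.4, -0.001, 0.0]
wrist_force: [-0.1, 0.3, 0.1]
opening: 0.601
```

```bash
python3 go.py 0.5638 0.257 0.098 -43 1; python3 look.py 5
```

```text
t 12.45 pos [0.5627 0.2568 0.0965] jaw -42.84 q [-0.03  0.57 -0.63  1.75  0.4   0.95 -1.57] tz [-0.002 -0.001 -1.   ] F [-0.1  0.3  0.1] T [-0.001 -0.044 -0.031] open 0.601
jaw diff -0.1560266227541831
[0.017, 0.013, -0.03, 0.031]
scene near 78 [0.098  0.1076 0.1097]
scene far 18 [0.0994 0.1009 0.102 ]
top near 0 None
top far 0 None
```

View pics/s5.png

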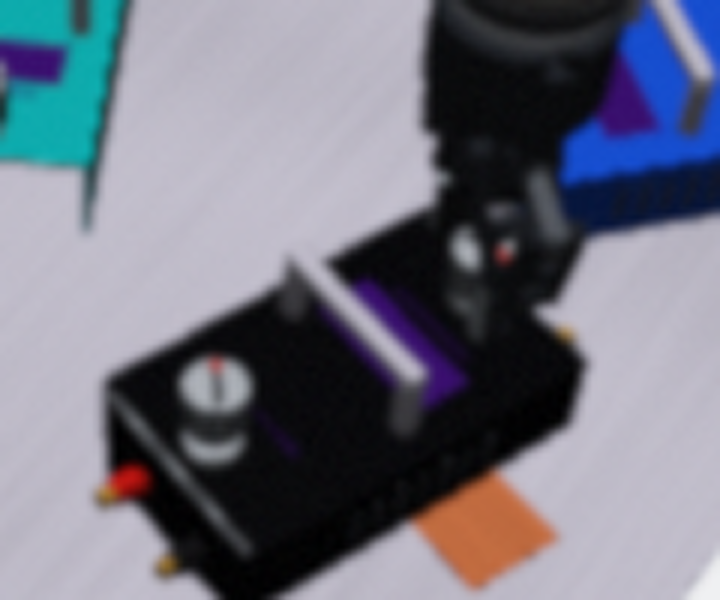

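The near knob stays up (215,385); the gripper straddles the far knob (490,245). Next: grip it and turn 104°.

Call:
{"api": "carry_out", "payload": {"increments": [0.01,0.01,-0.02,0,0,0,0,0,0,0,0,0,0,0,0,0,0,0,0,0,0,0,0,0,0,0,0,0,0,0,0,0], "jaw": 0}}

```text
clock: 13.35
ee_pos: [0.5651, 0.2576, 0.1005]
ee_rot: [0.917, 0.4, 0.001, 0.0]
wrist_force: [0.7, -0.8, 6.2]
opening: 0.31
```

Call:
{"api": "carry_out", "payload": {"increments": [0,0,0,-1,0,0,0,-1,0,0,0,-1,0,0,0,-1,0,0,0,-1,0,0,0,-1,0,0,0,-1,0,0,0,-1]}}

```text
clock: 14.15
ee_pos: [0.5653, 0.2575, 0.1005]
ee_rot: [0.724, 0.69, 0.001, 0.001]
wrist_force: [0.7, -0.3, 5.9]
opening: 0.304
```

Call:
{"api": "carry_out", "payload": {"increments": [0,0,0,-1,0,0,0,-1,0,0,0,-1,0,0,0,-1,0,0,0,-1,0,0,0,-1,0,0,0,-1,0,0,0,-1]}}

```text
clock: 14.95
ee_pos: [0.5655, 0.2576, 0.1005]
ee_rot: [0.444, 0.896, 0.001, 0.001]
wrist_force: [1.2, -0.1, 5.6]
opening: 0.304
```

Call:
{"api": "carry_out", "payload": {"increments": [0,0,0,-1,0,0,0,-1,0,0,0,-1,0,0,0,-1,0,0,0,-0.8,0,0,0,0,0,0,0,0,0,0,0,0]}}

```text
clock: 15.75
ee_pos: [0.5656, 0.2577, 0.1005]
ee_rot: [0.249, 0.968, 0.001, 0.001]
wrist_force: [2.3, -0.6, 5.7]
opening: 0.309
```

```bash
python3 go.py
```

```text
t 15.75 pos [0.5656 0.2577 0.1005] jaw 61.13 q [ 0.22  0.72 -1.03  1.74  0.69  1.09  0.03] tz [ 0.003  0.001 -1.   ] F [ 2.3 -0.6  5.7] T [-0.045 -0.293  0.159] open 0.309
```

Call:
{"api": "carry_out", "payload": {"increments": [0,0,0,0,0,0,0,0,0,0,0,0,0,0,0,0,0,0,0,0,0,0,0,0,0,0,0,0,0,0,0,0], "jaw": 60}}

```text
clock: 16.55
ee_pos: [0.5641, 0.2571, 0.0993]
ee_rot: [0.249, 0.968, -0.0, 0.0]
wrist_force: [-0.4, 0.5, 0.5]
opening: 0.598
```

```bash
python3 look.py 6; python3 go.py
```

```text
scene near 78 [0.0952 0.1076 0.1102]
scene far 55 [0.0979 0.1016 0.1036]
top near 0 None
top far 0 None
t 16.65 pos [0.5641 0.2571 0.0993] jaw 61.13 q [ 0.22  0.72 -1.03  1.74  0.69  1.09  0.03] tz [ 0. -0. -1.] F [-0.1 -0.1  0.5] T [-0.032  0.038  0.02 ] open 0.601
```

View pics/s6.png

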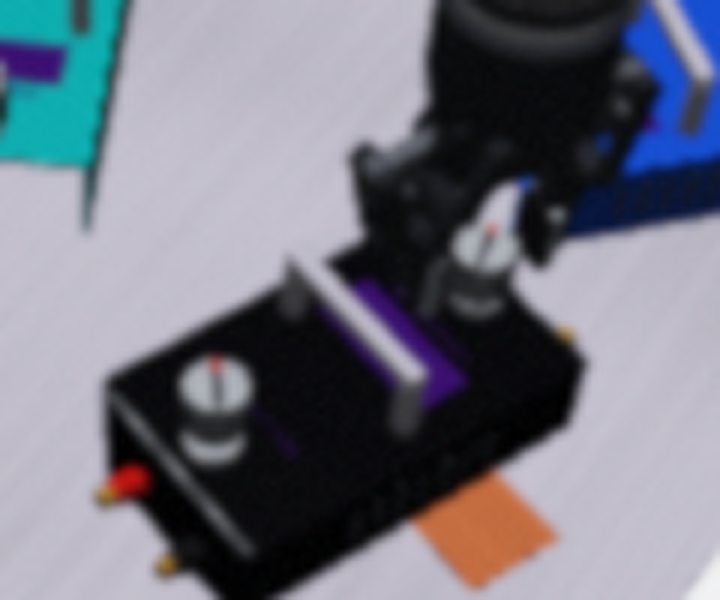

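The far knob isn't free yet; regrip and turn on by 27°.

Call:
{"api": "carry_out", "payload": {"increments": [0,0,0.02,0,0,0,0,0,0,0,0,0,0,0,0,0,0,0,0,0,0,0,0,0,0,0,0,0,0,0,0,0], "jaw": 0}}

```text
clock: 17.45
ee_pos: [0.5643, 0.2575, 0.0983]
ee_rot: [0.249, 0.968, 0.0, 0.0]
wrist_force: [1.7, 2.3, -2.3]
opening: 0.309
```

Call:
{"api": "carry_out", "payload": {"increments": [0,0,0,-1,0,0,0,-1,0,0,0,-1,0,0,0,-1,0,0,0,-1,0,0,0,-0.4,0,0,0,0,0,0,0,0]}}

```text
clock: 18.25
ee_pos: [0.5639, 0.257, 0.0987]
ee_rot: [0.017, 1.0, -0.0, -0.0]
wrist_force: [-1.1, 0.5, 3.3]
opening: 0.309
```

```bash
python3 go.py
```

```text
t 18.25 pos [0.5639 0.257  0.0987] jaw 88.1 q [ 0.27  0.77 -1.12  1.74  0.76  1.14  0.45] tz [-0.    -0.001 -1.   ] F [-1.1  0.5  3.3] T [0.008 0.25  0.048] open 0.309
```

Call:
{"api": "carry_out", "payload": {"increments": [0,0,0,0,0,0,0,0,0,0,0,0,0,0,0,0,0,0,0,0,0,0,0,0,0,0,0,0,0,0,0,0], "jaw": 60}}

```text
clock: 19.05
ee_pos: [0.5642, 0.2571, 0.0983]
ee_rot: [0.016, 1.0, -0.0, 0.0]
wrist_force: [0.8, -0.8, 0.2]
opening: 0.599
```

```bash
python3 look.py 7; python3 go.py
```

```text
scene near 74 [0.0976 0.1079 0.1096]
scene far 36 [0.097  0.1066 0.1091]
top near 0 None
top far 6 [0.1059 0.1074 0.1088]
t 19.15 pos [0.5641 0.2571 0.0983] jaw 88.13 q [ 0.27  0.77 -1.12  1.74  0.76  1.14  0.45] tz [ 0. -0. -1.] F [ 0.1  0.7 -0.3] T [ 0.001  0.017 -0.026] open 0.598
```

View pics/s7.png

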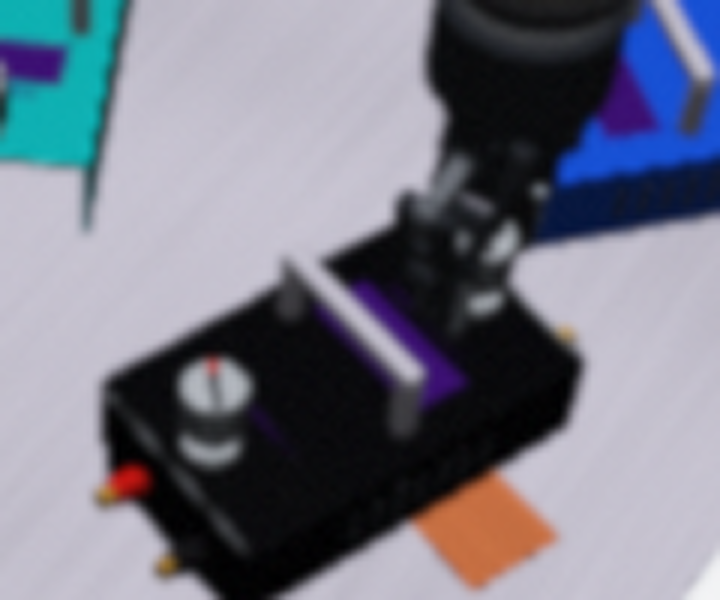

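Both knobs are up (0.1076 / 0.1066). Going up, then re-measuring the cover.

Call:
{"api": "carry_out", "payload": {"increments": [0,0,-0.3,0,0,0,-0.5,0,0,0,-0.6,0,0,0,-0.6,0,0,0,-0.2,1,0,0,0,1,0,0,0,1,0,0,0,0.7], "jaw": 45}}

```text
clock: 19.95
ee_pos: [0.5642, 0.2575, 0.2098]
ee_rot: [0.178, 0.984, 0.0, 0.001]
wrist_force: [-0.1, -0.1, -0.3]
opening: 0.448
```

```bash
python3 look.py 8; python3 - <<'E'
from m import *
for n in("top8.npz","scene8.npz"):
    c=load(n);print(n)
    for k in knobs(c,zlo=.098):print(k)
crop(load("top8.npz"),170,300,140,250,6,"pics/t8.png")
E
python3 go.py 0.5387 0.1897 0.108 69.5 4
```

```text
scene near 74 [0.0997 0.1079 0.1099]
scene far 64 [0.1025 0.1082 0.1105]
top near 0 None
top far 0 None
top8.npz
scene8.npz
(array([339.7, 189.9]), np.int32(99), array([0.563 , 0.253 , 0.1076]), ((339.7500305175781, 189.75001525878906), (10.60660171508789, 9.899494171142578), 45.0))
(array([317.9, 202.4]), np.int32(136), array([0.538 , 0.1867, 0.1062]), ((318.0416259765625, 202.46060180664062), (31.82729721069336, 4.317508220672607), 46.54815673828125))
(array([294.7, 215. ]), np.int32(108), array([0.5126, 0.1186, 0.1078]), ((294.5, 215.0), (10.0, 11.0), 90.0))
t 20.05 pos [0.5642 0.2575 0.2096] jaw 69.66 q [ 0.29  0.62 -1.15  1.65  0.59  1.27  0.25] tz [ 0.001  0.    -1.   ] F [-0.4 -0.1 -0.1] T [ 0.023  0.026 -0.002] open 0.45
jaw diff -0.1590860943978214
[0.002, -0.362, 0.508, 0.008]
[0.002, -0.362, 0.508, 0.008]
[0.002, -0.362, 0.508, 0.008]
[0.002, -0.362, 0.508, 0.008]
```

View pics/s8.png

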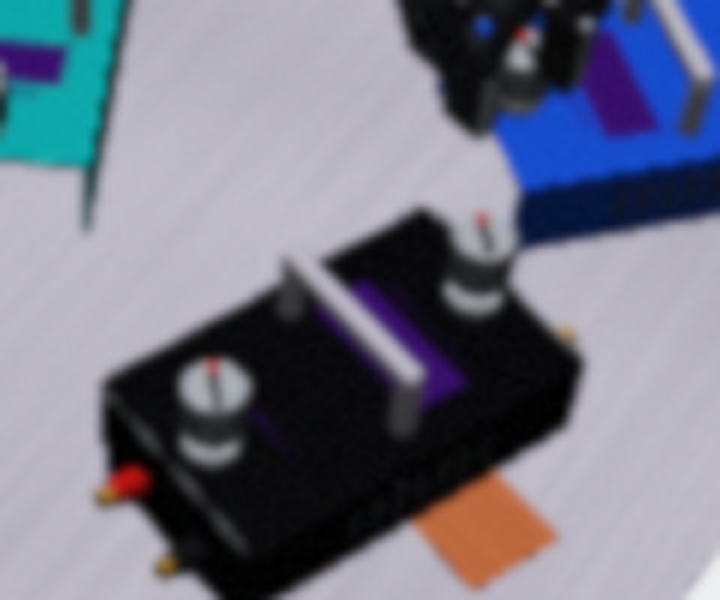

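View pics/t8.png

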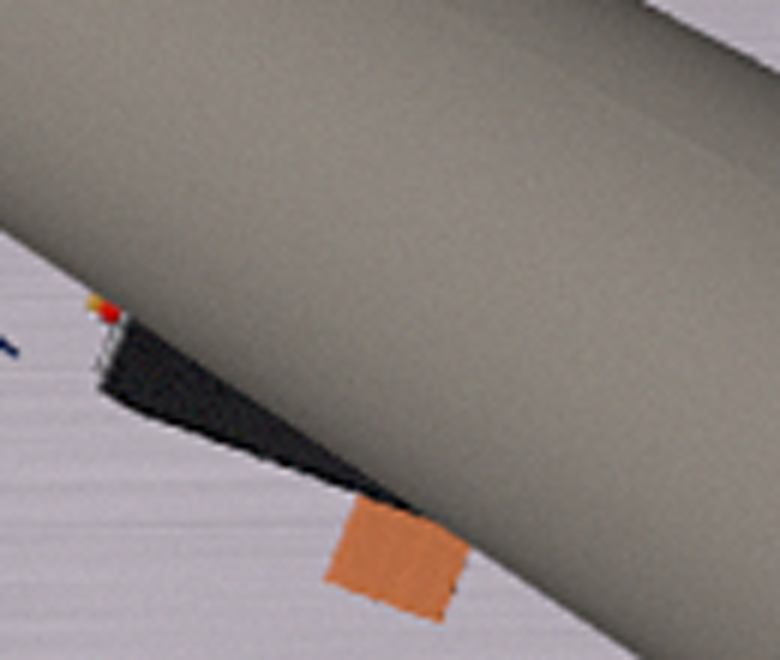

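```bash
python3 go.py 0.538 0.188 0.108 69.5 1
```

```text
t 20.05 pos [0.5642 0.2575 0.2096] jaw 69.66 q [ 0.29  0.62 -1.15  1.65  0.59  1.27  0.25] tz [ 0.001  0.    -1.   ] F [-0.4 -0.1 -0.1] T [ 0.023  0.026 -0.002] open 0.45
jaw diff -0.1590860943978214
[0.011, -1.486, 2.031, 0.032]
```

Call:
{"api": "carry_out", "payload": {"increments": [0,-0.5,0,0,0,-0.5,0,0,0.01,-0.486,0,0,0,0,0.4,0,0,0,0.5,0,0,0,0.5,0,0,0,0.4,0,0,0,0.23,0]}}

```text
clock: 20.85
ee_pos: [0.5372, 0.1873, 0.1057]
ee_rot: [0.176, 0.984, -0.0, -0.001]
wrist_force: [-0.2, -0.2, -0.3]
opening: 0.45
```

```bash
python3 look.py 9; python3 go.py 0.538 0.188 0.108 69.5 1
```

```text
scene near 74 [0.098  0.1077 0.1099]
scene far 63 [0.0966 0.1077 0.1098]
top near 0 None
top far 0 None
t 20.95 pos [0.5371 0.1873 0.1058] jaw 69.7 q [ 0.4   0.66 -1.1   1.86  0.67  1.06  0.24] tz [-0.002 -0.001 -1.   ] F [ 0.1  0.2 -0.2] T [-0.05  -0.016 -0.032] open 0.45
jaw diff -0.1956020179007396
[-0.012, 0.02, -0.044, 0.039]
```

View pics/s9.png

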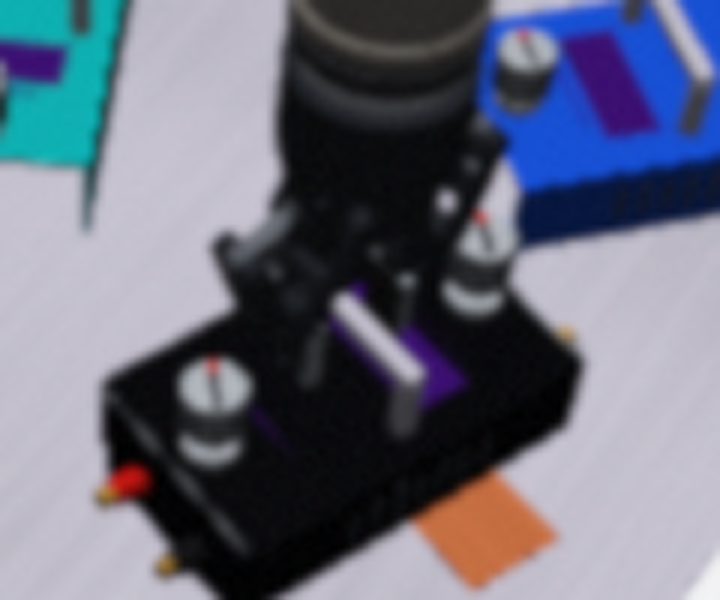

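The fingers straddle the handle, with tips at crop (315,360) and (405,300) and both knobs clear. Closing.

Call:
{"api": "carry_out", "payload": {"increments": [0,0.01,0,0,0,0,0,0,0,0,0,0,0,0,0,0,0,0,0,0,0,0,0,0,0,0,0,0,0,0,0,0], "jaw": 0}}

```text
clock: 21.75
ee_pos: [0.5388, 0.1889, 0.1082]
ee_rot: [0.177, 0.984, 0.001, 0.001]
wrist_force: [-1.1, 0.0, 5.5]
opening: 0.102
```

```bash
python3 go.py
```

```text
t 21.75 pos [0.5388 0.1889 0.1082] jaw 69.64 q [ 0.4   0.66 -1.1   1.86  0.67  1.06  0.24] tz [ 0.002  0.001 -1.   ] F [-1.1  0.   5.5] T [0.044 0.12  0.004] open 0.102
```

Call:
{"api": "carry_out", "payload": {"increments": [0,0,-0.05,0,0,0,-0.05,0,0,0,-0.1,0,0,0,-0.1,0,0,0,-0.1,0,0,0,-0.1,0,0,0,-0.1,0,0,0,0,0]}}

```text
clock: 22.55
ee_pos: [0.5384, 0.1884, 0.1377]
ee_rot: [0.177, 0.984, 0.0, 0.001]
wrist_force: [0.3, 0.7, -4.5]
opening: 0.102
```

```bash
python3 go.py;python3 look.py 10
```

```text
t 22.55 pos [0.5384 0.1884 0.1377] jaw 69.63 q [ 0.42  0.62 -1.13  1.83  0.63  1.1   0.27] tz [ 0.001  0.    -1.   ] F [ 0.3  0.7 -4.5] T [ 0.027 -0.028 -0.004] open 0.102
scene near 32 [0.0955 0.1004 0.1029]
scene far 32 [0.095  0.0997 0.1021]
top near 0 None
top far 0 None
```

View pics/s10.png

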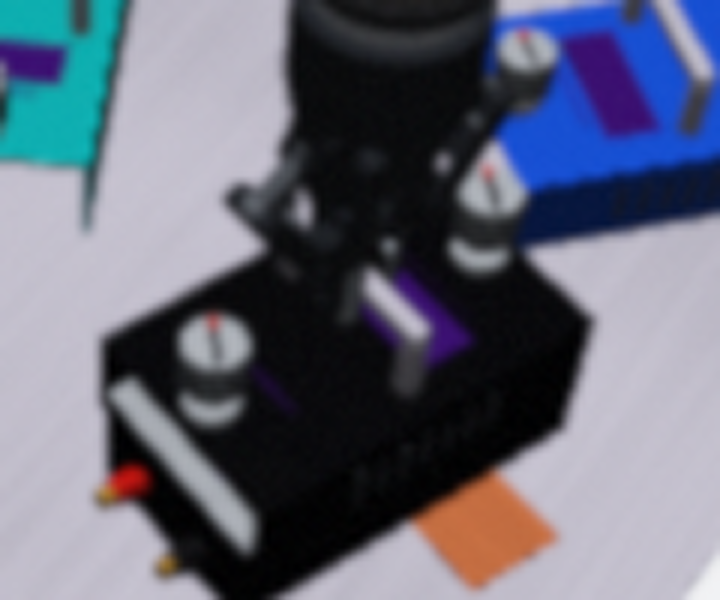

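The cover lifts free and level, and the measured force is its weight of about 4.5 N. Now to full height.

Call:
{"api": "carry_out", "payload": {"increments": [0,0,-0.3,0,0,0,-0.4,0,0,0,-0.4,0,0,0,-0.4,0,0,0,-0.4,0,0,0,-0.4,0,0,0,-0.3,0,0,0,-0.2,0]}}

```text
clock: 23.45
ee_pos: [0.5381, 0.1886, 0.2785]
ee_rot: [0.177, 0.984, 0.0, 0.001]
wrist_force: [0.7, -0.9, -3.2]
opening: 0.105
```

```bash
python3 go.py 0.5372 -0.2318 0.28 84 16
```

```text
t 23.45 pos [0.5381 0.1886 0.2785] jaw 69.65 q [ 0.52  0.48 -1.25  1.68  0.47  1.33  0.39] tz [ 0.002  0.    -1.   ] F [ 0.7 -0.9 -3.2] T [-0.026 -0.021  0.022] open 0.105
jaw diff 14.347389870591087
[-0.182, -0.493, -0.002, -0.179]
[-0.174, -0.496, -0.002, -0.179]
[-0.166, -0.499, -0.002, -0.179]
[-0.158, -0.501, -0.002, -0.179]
[-0.15, -0.503, -0.002, -0.179]
[-0.143, -0.506, -0.002, -0.179]
[-0.135, -0.508, -0.002, -0.179]
[-0.127, -0.51, -0.002, -0.179]
[-0.119, -0.512, -0.002, -0.179]
[-0.111, -0.514, -0.002, -0.179]
[-0.103, -0.515, -0.002, -0.179]
[-0.094, -0.517, -0.002, -0.179]
[-0.086, -0.518, -0.002, -0.179]
[-0.078, -0.52, -0.002, -0.179]
[-0.07, -0.521, -0.002, -0.179]
[-0.062, -0.522, -0.002, -0.179]
```

Call:
{"api": "carry_out", "payload": {"increments": [-0.18,-0.3,0,0,-0.18,-0.5,0,0,-0.18,-0.5,0,0,-0.18,-0.5,0,0,-0.18,-0.5,0,0,-0.18,-0.5,0,0,-0.18,-0.5,0,0,-0.18,-0.5,0,0]}}

```text
clock: 24.25
ee_pos: [0.5389, -0.0162, 0.2767]
ee_rot: [0.177, 0.984, -0.0, -0.0]
wrist_force: [0.6, -0.6, -3.5]
opening: 0.104
```

```bash
python3 go.py 0.5372 -0.2318 0.28 84 10
```

```text
t 24.25 pos [ 0.5389 -0.0162  0.2767] jaw 69.65 q [ 0.95  0.42 -1.29  1.75  0.42  1.29  0.78] tz [-0.001 -0.    -1.   ] F [ 0.6 -0.6 -3.5] T [ 0.011 -0.038  0.047] open 0.104
jaw diff 14.352283677974015
[-0.147, -0.406, -0.006, -0.287]
[-0.137, -0.409, -0.006, -0.287]
[-0.126, -0.412, -0.006, -0.287]
[-0.116, -0.415, -0.006, -0.287]
[-0.106, -0.418, -0.006, -0.287]
[-0.095, -0.421, -0.006, -0.287]
[-0.084, -0.423, -0.006, -0.287]
[-0.074, -0.425, -0.006, -0.287]
[-0.063, -0.427, -0.006, -0.287]
[-0.052, -0.428, -0.006, -0.287]
```

Joint 3 is close to its limit (-1.29 against -1.37). I'll turn the cover the other way instead, 165.6° clockwise, since either way round is allowed.

Call:
{"api": "carry_out", "payload": {"increments": [0,0,0,0.5,0,0,0,1,0,0,0,1,0,0,0,1,0,0,0,1,0,0,0,1,0,0,0,1,0,0,0,1]}}

```text
clock: 25.05
ee_pos: [0.5389, -0.0149, 0.2767]
ee_rot: [0.485, 0.874, -0.0, -0.0]
wrist_force: [-0.0, 0.2, -3.5]
opening: 0.102
```

```bash
python3 go.py
```

```text
t 25.05 pos [ 0.5389 -0.0149  0.2767] jaw 31.96 q [ 0.86  0.35 -1.13  1.75  0.33  1.25  0.21] tz [-0.001 -0.    -1.   ] F [-0.   0.2 -3.5] T [ 0.035  0.002 -0.009] open 0.102
```

Call:
{"api": "carry_out", "payload": {"increments": [0,0,0,1,0,0,0,1,0,0,0,1,0,0,0,1,0,0,0,1,0,0,0,1,0,0,0,1,0,0,0,1]}}

```text
clock: 25.85
ee_pos: [0.5389, -0.0147, 0.2766]
ee_rot: [0.755, 0.656, -0.0, -0.0]
wrist_force: [0.6, -0.4, -4.3]
opening: 0.106
```

Call:
{"api": "carry_out", "payload": {"increments": [0,0,0,1,0,0,0,1,0,0,0,1,0,0,0,1,0,0,0,1,0,0,0,1,0,0,0,1,0,0,0,1]}}

```text
clock: 26.65
ee_pos: [0.5389, -0.0147, 0.2766]
ee_rot: [0.934, 0.358, -0.0, -0.0]
wrist_force: [-0.3, 0.2, -4.6]
opening: 0.101
```

Call:
{"api": "carry_out", "payload": {"increments": [0,0,0,1,0,0,0,1,0,0,0,1,0,0,0,1,0,0,0,1,0,0,0,1,0,0,0,1,0,0,0,1]}}

```text
clock: 27.45
ee_pos: [0.5389, -0.0146, 0.2765]
ee_rot: [1.0, 0.017, -0.001, -0.0]
wrist_force: [0.4, 0.1, -2.5]
opening: 0.101
```

```bash
python3 go.py 0.5372 -0.2318 0.28 -96.1 8
```

```text
t 27.45 pos [ 0.5389 -0.0146  0.2765] jaw -88.01 q [ 0.58  0.24 -0.74  1.76  0.17  1.21 -1.75] tz [-0.001  0.    -1.   ] F [ 0.4  0.1 -2.5] T [-0.006  0.042  0.01 ] open 0.101
jaw diff -8.085955432840763
[-0.023, 0.543, -0.009, 0.202]
[-0.013, 0.543, -0.009, 0.202]
[-0.004, 0.543, -0.009, 0.202]
[0.006, 0.543, -0.009, 0.202]
[0.015, 0.543, -0.009, 0.202]
[0.025, 0.542, -0.009, 0.202]
[0.034, 0.542, -0.009, 0.202]
[0.044, 0.541, -0.009, 0.202]
```

Call:
{"api": "carry_out", "payload": {"increments": [-0.02,0.54,0,0.2,-0.01,0.54,0,0.2,0,0.54,0,0.2,0.01,0.54,0,0.2,0.02,0.54,0,0.2,0.025,0.54,0,0.2,0.03,0.54,0,0.2,0.04,0.54,0,0.2]}}

```text
clock: 28.25
ee_pos: [0.5388, -0.2333, 0.2767]
ee_rot: [0.999, -0.052, -0.0, -0.0]
wrist_force: [0.1, 0.3, -4.2]
opening: 0.103
```

```bash
python3 go.py 0.5372 -0.2318 0.28 -96.1 1; python3 - <<'E'
from m import *
from station import robot
for n in ("scene","top"):
    c=robot.read_camera(n);np.savez(n+"11.npz",**c);cv2.imwrite(f"pics/{n}11.png",c["color"])
crop(load("scene11.npz"),130,310,240,400,4,"pics/s11.png")
crop(load("top11.npz"),340,520,100,260,4,"pics/t11.png")
E
```

```text
t 28.25 pos [ 0.5388 -0.2333  0.2767] jaw -95.94 q [ 0.82  0.32 -0.6   1.65  0.19  1.23 -1.5 ] tz [-0.  0. -1.] F [ 0.1  0.3 -4.2] T [-0.024 -0.062  0.003] open 0.103
jaw diff -0.16279999669714584
[-0.036, -0.027, -0.066, 0.033]
```

View pics/scene11.png

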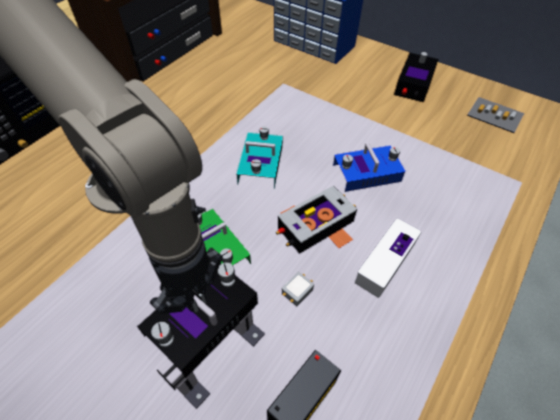

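View pics/top11.png

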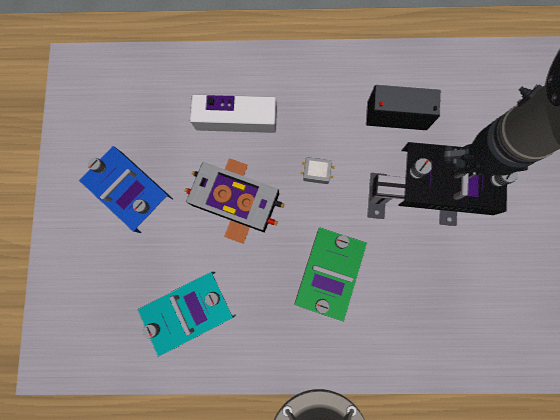

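```bash
python3 - <<'E'
from m import *
for n in("top11.npz","scene11.npz"):
    c=load(n);W=pts(c);print(n)
    b=c["color"].astype(int)
    m=(W[...,2]>.262)&(W[...,2]<.29)&(W[...,0]>.44)&(W[...,0]<.64)&(W[...,1]>-.36)&(W[...,1]<-.1)
    for ce,st,mm in blobs(c,m,15):
        z=np.median(W[mm][:,2]);print(ce.round(1),st,onz(c,*ce,z).round(4),b[mm].mean(0).round(0))
    # plate top
    m=(W[...,2]>.228)&(W[...,2]<.243)&(W[...,0]>.42)&(W[...,0]<.66)&(W[...,1]>-.38)&(W[...,1]<-.1)
    P=W[m];print(len(P),np.median(P[:,2]),cv2.minAreaRect(P[:,:2].astype(np.float32)*1000))
    A=np.c_[P[:,:2]-P[:,:2].mean(0),np.ones(len(P))];print(np.linalg.lstsq(A,P[:,2],rcond=None)[0].round(4))
crop(load("top11.npz"),395,525,125,225,6,"pics/t11.png")
E
```

```text
top11.npz
[421.7 166.6] [413 158  19  18 256] [ 0.5434 -0.1655  0.2729] [114. 111. 116.]
[463.8 181.6] [453 170  23  27 236] [ 0.5164 -0.2347  0.273 ] [103.  97. 101.]
[507.1 177.9] [497 172  21  13 164] [ 0.5217 -0.3073  0.2746] [101.  98.  98.]
3875 0.23236872026108063 ((536.8589477539062, -239.88522338867188), (181.38992309570312, 112.72628021240234), 83.45182037353516)
[ 0.0011 -0.0167  0.2325]
scene11.npz
[225.3 271. ] [217 262  18  19 240] [ 0.5467 -0.1644  0.2757] [136. 131. 132.]
[200.3 304.7] [185 290  30  29 321] [ 0.5524 -0.2361  0.2747] [112. 103. 105.]
[160.6 331.3] [151 322  20  20 310] [ 0.5318 -0.3056  0.2754] [140. 134. 136.]
4229 0.23409288627778865 ((535.90625, -232.92852783203125), (179.76736450195312, 113.14275360107422), 84.00182342529297)
[-0.0049  0.0025  0.2341]
```

View pics/t11.png

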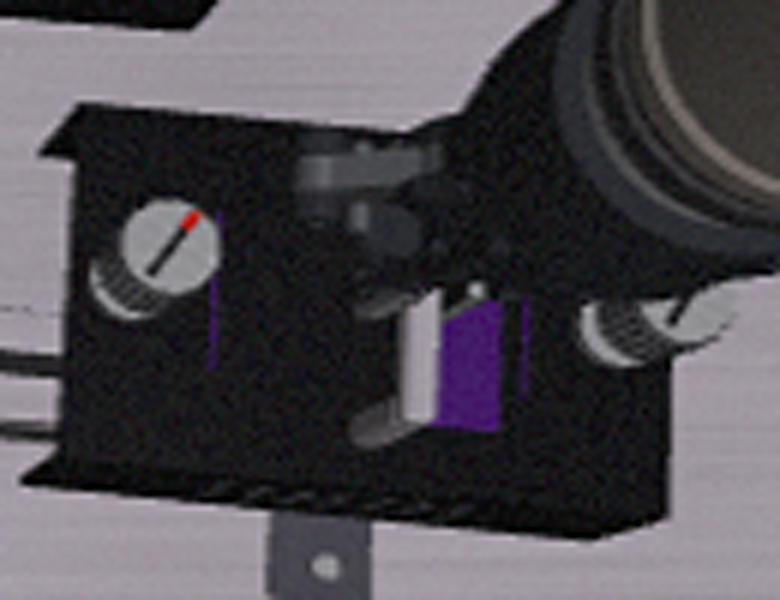

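View pics/s11.png

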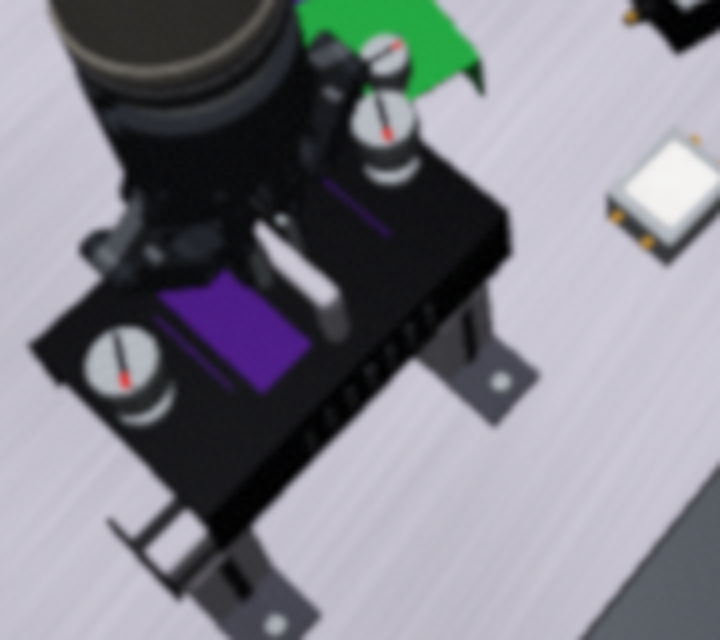

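From the scene view the held cover (centre 535.9, -232.9 mm, 84.0°, level) matches the bar (536.4, -232.3 mm, 83.9°). Lowering.

Call:
{"api": "carry_out", "payload": {"increments": [0.015,0,0.1,0.02,0,0,0.3,0,0,0,0.35,0,0,0,0.35,0,0,0,0.35,0,0,0,0.35,0,0,0,0.15,0,0,0,0.05,0]}}

```text
clock: 29.15
ee_pos: [0.539, -0.2302, 0.1753]
ee_rot: [0.999, -0.051, -0.001, -0.001]
wrist_force: [0.2, -0.2, -3.9]
opening: 0.105
```

```bash
python3 go.py 0.5385 -0.2328 0.1662 -96.1 1; python3 - <<'E'
from m import *
from station import robot
for n in ("scene","top"):
    c=robot.read_camera(n);np.savez(n+"12.npz",**c)
    W=pts(c);m=(W[...,2]>.12)&(W[...,2]<.145)&(W[...,0]>.42)&(W[...,0]<.66)&(W[...,1]>-.335)&(W[...,1]<-.135)
    P=W[m];P=P[abs(P[:,2]-np.median(P[:,2]))<.005];print(n,len(P),np.median(P[:,2]),cv2.minAreaRect(P[:,:2].astype(np.float32)*1000))
crop(load("scene12.npz"),130,310,240,400,4,"pics/s12.png")
E
```

```text
t 29.15 pos [ 0.539  -0.2302  0.1753] jaw -95.87 q [ 0.79  0.41 -0.58  1.77  0.25  1.04 -1.56] tz [-0.002  0.001 -1.   ] F [ 0.2 -0.2 -3.9] T [0.086 0.046 0.042] open 0.105
jaw diff -0.2294415876881999
[-0.005, 0.053, 0.181, 0.046]
scene 3252 0.13256603612186718 ((535.9737548828125, -229.68368530273438), (179.796630859375, 112.326171875), 84.15656280517578)
top 2853 0.13207432334790023 ((538.2451171875, -228.95680236816406), (180.3473358154297, 112.42496490478516), 84.05872344970703)
```

View pics/s12.png

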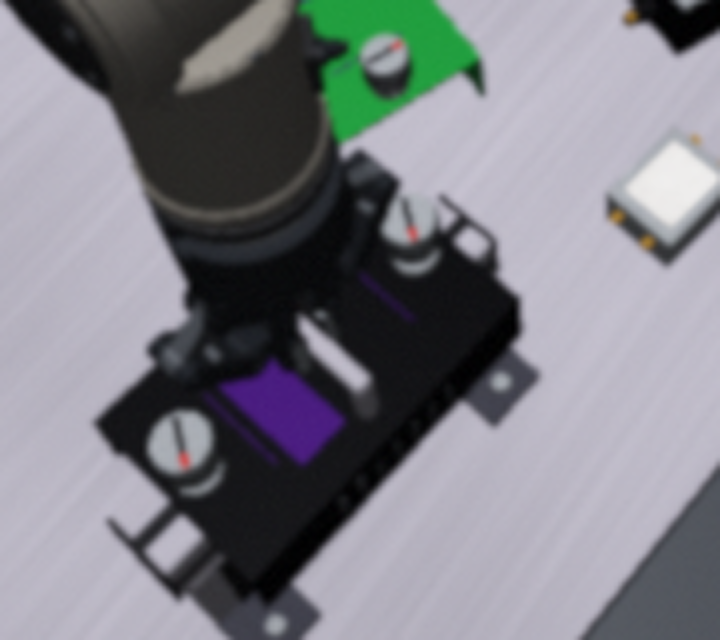

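Cover is 2.5 mm too far along +y in both views; correcting that and lowering slowly.

Call:
{"api": "carry_out", "payload": {"increments": [0,0.025,0,0,0,0.025,0.02,0,0,0,0.03,0,0,0,0.03,0,0,0,0.03,0,0,0,0.03,0,0,0,0.02,0,0,0,0.01,0]}}

```text
clock: 30.05
ee_pos: [0.5394, -0.2337, 0.1681]
ee_rot: [0.999, -0.052, -0.0, -0.0]
wrist_force: [-0.5, 0.5, -4.0]
opening: 0.1
```

```bash
python3 go.py 0.5385 -0.2328 0.1662 -96.1 1
```

```text
t 30.05 pos [ 0.5394 -0.2337  0.1681] jaw -95.96 q [ 0.79  0.42 -0.58  1.77  0.26  1.03 -1.56] tz [-0.  0. -1.] F [-0.5  0.5 -4. ] T [-0.047 -0.019 -0.018] open 0.1
jaw diff -0.13957687711280187
[-0.019, -0.017, 0.039, 0.028]
```

Call:
{"api": "carry_out", "payload": {"increments": [0,-0.01,0,0,0,0,0.01,0,0,0,0.01,0,0,0,0.01,0,0,0,0.01,0,0,0,0.01,0,0,0,0,0,0,0,0,0]}}

```text
clock: 30.85
ee_pos: [0.5396, -0.2333, 0.1663]
ee_rot: [0.999, -0.052, 0.0, 0.0]
wrist_force: [-1.3, 1.4, 1.3]
opening: 0.105
```

```bash
python3 go.py 0.5385 -0.2328 0.1662 -96.1 1
```

```text
t 30.85 pos [ 0.5396 -0.2333  0.1663] jaw -95.96 q [ 0.79  0.42 -0.58  1.78  0.26  1.02 -1.56] tz [ 0. -0. -1.] F [-1.3  1.4  1.3] T [ 0.128  0.401 -0.004] open 0.105
jaw diff -0.136201547837004
[-0.022, -0.008, 0.002, 0.027]
```

The force went from -4 to +1.3 N, so the bar carries the cover. Checking centring before release.

```bash
cat > cov.py <<'E'
from m import *
import sys
from station import robot
i=sys.argv[1]
for n in ("scene","top"):
    c=robot.read_camera(n);np.savez(n+i+".npz",**c)
    W=pts(c);m=(W[...,2]>.112)&(W[...,2]<.13)&(W[...,0]>.42)&(W[...,0]<.66)&(W[...,1]>-.335)&(W[...,1]<-.13)
    P=W[m];P=P[abs(P[:,2]-np.median(P[:,2]))<.004]
    A=np.c_[P[:,:2]-P[:,:2].mean(0),np.ones(len(P))]
    print(n,len(P),np.median(P[:,2]),np.linalg.lstsq(A,P[:,2],rcond=None)[0].round(4))
    # exclude bar ends: points within 20mm of bar axis excluded, then rect
    ax=np.array([np.cos(np.radians(83.9)),np.sin(np.radians(83.9))]);nn=np.array([ax[1],-ax[0]])
    d=(P[:,:2]-[.5372,-.2318]); u=d@ax;v=d@nn;k=abs(v)>.024
    print(" u",u[k].min(),u[k].max(),"v",v.min(),v.max(),cv2.minAreaRect(P[k][:,:2].astype(np.float32)*1000))
crop(load("scene%s.npz"%i),130,310,240,400,4,"pics/s%s.png"%i)
crop(load("top%s.npz"%i),350,510,130,250,5,"pics/t%s.png"%i)
E
python3 cov.py 13
```

```text
scene 3353 0.12363665273674246 [0.0003 0.0008 0.1236]
 u -0.09112667769834673 0.08914888926202767 v -0.05757400944672179 0.055795279355424915 ((536.21337890625, -232.68862915039062), (180.29652404785156, 113.34568786621094), 83.8851089477539)
top 2908 0.12248604966032439 [-0.0017 -0.0002  0.1224]
 u -0.09010772346026359 0.09031181529623653 v -0.05529910163010665 0.05739032321918038 ((538.3348999023438, -231.8623504638672), (179.96556091308594, 112.61181640625), 84.21054077148438)
```

View pics/s13.png

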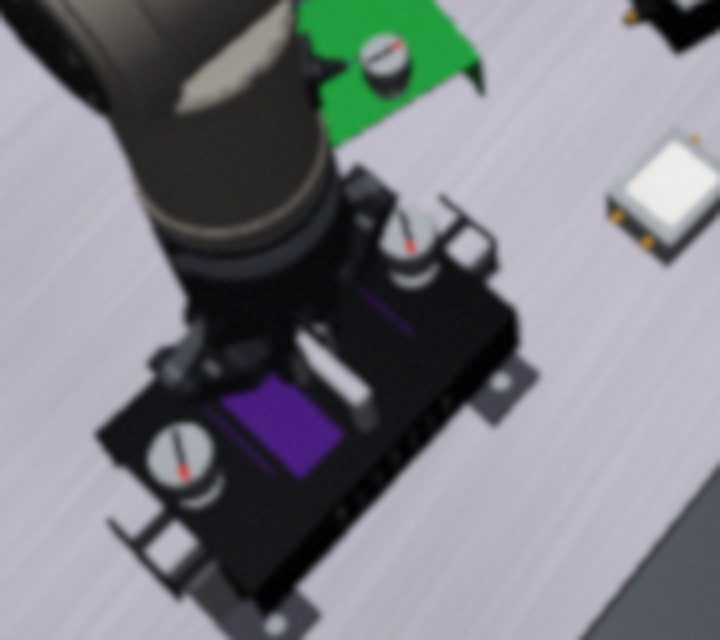

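Centred within 1 mm, angle within 0.3°, plate top at 0.123 m and level. Releasing, then going straight up.

Call:
{"api": "carry_out", "payload": {"increments": [0,0,0,0,0,0,0,0,0,0,0,0,0,0,0,0,0,0,0,0,0,0,0,0,0,0,0,0,0,0,0,0], "jaw": 45}}

```text
clock: 31.75
ee_pos: [0.5395, -0.2333, 0.1658]
ee_rot: [0.999, -0.052, 0.0, 0.0]
wrist_force: [0.1, 0.1, -0.8]
opening: 0.451
```

Call:
{"api": "carry_out", "payload": {"increments": [0,0,-0.1,0,0,0,-0.2,0,0,0,-0.3,0,0,0,-0.4,0,0,0,-0.5,0,0,0,-0.5,0,0,0,-0.5,0,0,0,-0.2,0]}}

```text
clock: 32.55
ee_pos: [0.541, -0.2334, 0.305]
ee_rot: [0.999, -0.052, 0.003, 0.001]
wrist_force: [0.1, -0.6, -0.7]
opening: 0.456
```

```bash
python3 go.py;python3 cov.py 14; python3 - <<'E'
from h import *
cv2.imwrite("pics/top14.png",load("top14.npz")["color"])
cv2.imwrite("pics/scene14.png",load("scene14.npz")["color"])
a=load("top0.npz")["color"].astype(int);b=load("top14.npz")["color"].astype(int)
E
```

```text
t 32.55 pos [ 0.541  -0.2334  0.305 ] jaw -95.96 q [ 0.82  0.3  -0.61  1.61  0.18  1.28 -1.49] tz [ 0.006 -0.003 -1.   ] F [ 0.1 -0.6 -0.7] T [ 0.02   0.001 -0.049] open 0.456
scene 4538 0.12365300272718557 [-0.0029  0.0009  0.1236]
 u -0.09118460281761721 0.08914833899349607 v -0.057908229291078056 0.05621319501366695 ((536.5055541992188, -232.7657470703125), (179.89767456054688, 113.74986267089844), 84.19892883300781)
top 3901 0.12248213986789484 [ 0.0007 -0.0011  0.1225]
 u -0.09075628633975376 0.09072492056319684 v -0.05499567074396235 0.05811390000081614 ((538.738525390625, -231.99122619628906), (181.25857543945312, 113.01214599609375), 84.05089569091797)
```

View pics/scene14.png

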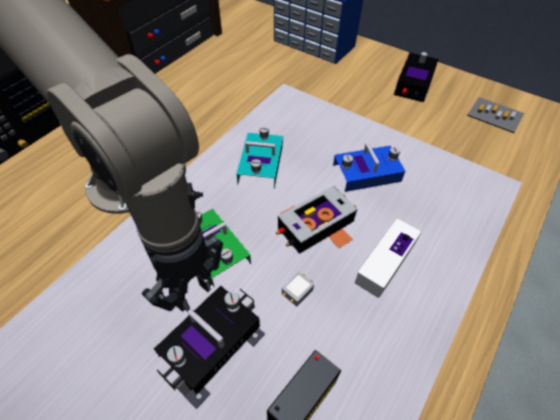

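View pics/top14.png

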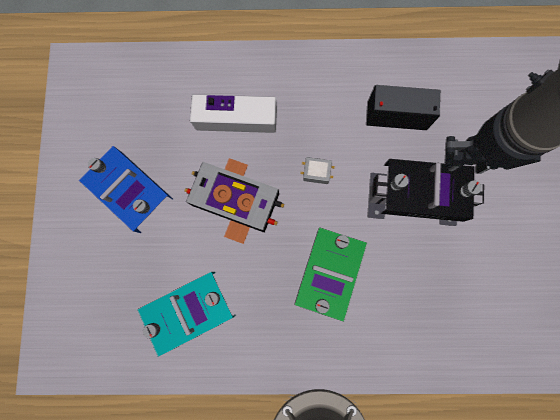

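The cover sits on the bar (scene ≈(208,338)), knobs up. Filter, foam and battery look unmoved. One pixel-level check on those, then hand in.

```bash
python3 - <<'E'
from h import *
from station import robot
a=load("top0.npz")["color"].astype(int);b=load("top14.npz")["color"].astype(int)
for n,(u0,u1,v0,v1) in dict(filter=(295,340,150,190),foam=(185,285,85,140),battery=(360,445,80,135)).items():
    print(n,(abs(a-b)[v0:v1,u0:u1].max(-1)>40).sum())
s=robot.get_state();print(s["clock"],s["wrist_force"].round(1))
print(robot.hand_in())
E
```

```text
filter 0
foam 0
battery 0
32.65 [-0.2 -0.1 -0.1]
the job is handed in; nothing more can be done
None
```

The box is open and its cover is resting level on the profile bar. I handed the job in at 32.7 s of the 72 s allowed.

- **Thumbscrews:** I undid each screw in two grasps, about 104° and then 27°. After the first turn neither had risen. After the second, each knob rose about 7 mm in the camera depth. The cover stayed seated throughout, apart from a shift of about 2 mm within its play when the second knob sprang up.
- **Lift and turn:** The cover came up freely and level, with about 4 N on the wrist. I turned it about 166° clockwise instead of 14° anticlockwise, because joint 3 was close to its limit. It therefore lies the other way round on the bar, which the task allows.
- **Placing:** I lowered it until the wrist force went from -4 N to +1.3 N, so the bar was carrying it before I let go.
- **Last checks:** In both views the cover is centred to within about 1 mm and lies within 0.3° of the bar. Its plate top measured 0.1225 m (top camera) and 0.1237 m (scene camera), against 0.123 m expected, with less than 0.2° of tilt. The two cameras differ by about 2 mm on the cover's absolute x position, within their calibration, and the bar shows the same offset.
- **Bystanders:** The filter, foam block and battery showed no changed pixels in the top view. The gripper was clear and the wrist force was near zero at hand-in.

No check failed.

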